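Start the welding fume hood from its push-button boxes

TASK

Start up the welding fume hood from its three loose push-button boxes: with a fingertip, lightly press first the narrow round button (damper), then the square one (fan), and last the wide mushroom (lamp), each right in so that it stays down. Press each only in its turn, do not lift, shove or tip the boxes, and leave the spanner, brush, can and welding square where they are.

Things in the scene. Friction and masses are not known exactly. Their poses are not given: they have to be found in the camera images.
- damper_box: loose white plastic box 66 x 66 mm, 50 mm high, about 0.8 kg, standing on the table (z = 0), carrying in the centre of its top the damper button, a black narrow round push-button, 24 mm in diameter, flat top. Origin: centre of the underside; z up; sides along x and y. The three boxes are alike except for the button; their places are interchanged from run to run.
- damper_top (a point): centre of the damper button's flat top (on its cap): 74 mm above the table (24 mm above the box) when out, 64 mm when in. The cap is cushioned: it gives 1 mm for each 2 N, up to 8 mm, and springs back when let go. So under a fingertip it first sinks about 1.5 mm, then the button slides; at the button's stop only the cushion yields.
- damper_button (a joint): how far the damper button is pressed, m: 0 = out, 0.010 = fully in, straight down into the box. No spring: it slides against about 3 N of friction and stays where it is left. Press its cap 12 to 15 mm down from where it stood (4 to 10 N) to bring it fully in.
- fan_box: loose white plastic box 66 x 66 mm, 50 mm high, about 0.8 kg, standing on the table (z = 0), carrying in the centre of its top the fan button, a black square push-button, 34 x 34 mm, flat top. Origin: centre of the underside; z up; sides along x and y. The three boxes are alike except for the button; their places are interchanged from run to run.
- fan_top (a point): centre of the fan button's flat top (on its cap): 74 mm above the table (24 mm above the box) when out, 64 mm when in. The cap is cushioned: it gives 1 mm for each 2 N, up to 8 mm, and springs back when let go. So under a fingertip it first sinks about 1.5 mm, then the button slides; at the button's stop only the cushion yields.
- fan_button (a joint): how far the fan button is pressed, m: 0 = out, 0.010 = fully in, straight down into the box. No spring: it slides against about 3 N of friction and stays where it is left. Press its cap 12 to 15 mm down from where it stood (4 to 10 N) to bring it fully in.
- lamp_box: loose white plastic box 66 x 66 mm, 50 mm high, about 0.8 kg, standing on the table (z = 0), carrying in the centre of its top the lamp button, a black wide mushroom push-button: flat round head 54 mm in diameter and 6 mm thick on a 26 mm stem. Origin: centre of the underside; z up; sides along x and y. The three boxes are alike except for the button; their places are interchanged from run to run.
- lamp_top (a point): centre of the lamp button's flat top (on its cap): 74 mm above the table (24 mm above the box) when out, 64 mm when in. The cap is cushioned: it gives 1 mm for each 2 N, up to 8 mm, and springs back when let go. So under a fingertip it first sinks about 1.5 mm, then the button slides; at the button's stop only the cushion yields.
- lamp_button (a joint): how far the lamp button is pressed, m: 0 = out, 0.010 = fully in, straight down into the box. No spring: it slides against about 3 N of friction and stays where it is left. Press its cap 12 to 15 mm down from where it stood (4 to 10 N) to bring it fully in.
- wrench: bystander: steel spanner about 160 mm long, lying flat along its x axis between the places of two boxes
- brush: bystander: brush about 170 mm long, lying flat along its x axis between the places of two boxes
- can: bystander: upright metal can, 64 mm in diameter, 80 mm high, on the far side of the boxes; origin at the centre of its underside
- square: bystander: dark steel triangular welding square, legs 110 mm, 18 mm thick, lying flat at the robot's right; origin near its long leg's centre, on the underside
Not all that is in view belongs to the job. What is shaped like the damper_box but purple is not meant. What is shaped like the lamp_box but pink is not meant.

How it is judged:
By the outcome, as a careful person would: the job done as asked, in the order asked, and still so for the second after the job is handed in, with the robot touching nothing.
It also fails if it takes over 48 s, if anything falls off the work surface, if the arm or the gripper's body presses on something with over 40 N, if the wrist force passes 120 N, or if a joint passes its speed limit or range.

ROBOT

A 7-joint arm with a two-finger parallel gripper is mounted at the origin on the work surface. World frame = base frame: x ahead of the robot, y to its left, z up, the work surface at z = 0. Lengths are in m, angles in rad, forces in N, time in s.
With the tool pointing down it reaches from about 0.4 to 0.85 m from the base axis. Payload 10.4 kg.
Tool frame: the origin (TCP) lies midway between the tips of the shut fingers; the grasp point (between the pads) lies 19 mm behind it; z points along the fingers, y is the line along which they close (so a half turn about z gives the same grasp; the last joint's range is limited). The gripper opens to 87 mm and grips with 3 to 60 N. Pads are 19 mm wide; open, the fingers measure 117 mm over their backs; the gripper's body (75 mm by 190 mm) begins 51 mm behind the grasp point.
Start: joints at [-1.17, 0.332, -0.065, 1.46, 0.022, 1.35, -0.088], TCP at [0.257, 0.57, 0.193] pointing down, gripper open.
Joint ranges: [-2.6, 2.6], [-0.5, 2.12], [-1.47, 1.34], [0.16, 2.42], [-1.27, 4.41], [0.06, 2.06], [-2.6, 2.6]. Speed limits (rad/s): [2.22, 2.22, 2.79, 2.79, 3.14, 3.14, 3.14].

INTERFACE

Orientations are given as a unit quaternion [x, y, z, w].
In Python, from bench import sensors, eyes, order gives the robot as it stands.
- The arm moves only by the tool arm_command, never from a script. Its argument "steps" is a list of rows, each an object with "rot": the turn, a rotation vector about the world's x, y, z in degrees, a list of three; "slide": the shift along the world's x, y, z in m, a list of three; "grip": the opening, from 0 (shut) to 1 (fully open). A call has exactly 8 rows; each row shifts and turns the commanded pose from where the row before left it; what a row does not reach is not made up. A row lasts 1/8 s, in which the tool goes at most 62.5 mm and 10.7 degrees, less where a joint would pass 70% of its speed; a pose out of reach is approached as far as the arm can. A call with a gripper value outside its range is refused whole. The fingers move at their own pace and stop on an object; "newtons" is the grip in N (left out, the last holds). Time passes only in rows, so rows that do not move let the fingers close, or fill a call up. It gives the time, the measured TCP pose, the force, the opening and the grip force at its end, in the units of the state.
- sensors.read_state(): the state, without advancing time (a new reading comes with each control period).
- eyes.camera(name): name is "scene" or "top"; returns a dict with "pixels" (480x640x3 uint8, red, green, blue), "intrinsics" (3x3 intrinsics, pixels), "pose" (4x4, takes a point from camera to world coordinates). Camera axes: x right, y down, z forward; pixel columns grow to the right and rows downward; lengths in m; the calibration is good to about 2 mm. A picture is of the moment at which its call begins. There is no depth.
- order.close_job(): hands the job in; it is judged then, once.
Trained networks look in a picture, given as the dict that the camera call returned (one of the last four; its "shot" number tells which), for a name from the list of things; names that differ only in an ending like _2 or _b are one class to them, and where a whole thing is asked for, a point or a joint stands for the part that bears it (a point fixed in the world has none). Each returns a list of dicts, best first, with "conf" (0 to 1); they miss things now and then, are a little off and sometimes report something else, mostly with a low value. They report only what shows in the picture. A call takes as long as a camera call. They do not tell look-alikes from the thing itself.
- eyes.look_for(name, picture): "bbox" ([left, top, right, bottom] in pixels, round what is visible of it).
The state is a dict: "time": time; "joint_positions": joint angles; "joint_vel": joint speeds; "joint_torque": joint torques, N m; "ee_pos": TCP position; "eef_rot": TCP orientation; "ft_force": force on the tool from outside, world axes, zero at the start; "torque": the same for the moment, N m; "width": finger opening in m; "grip_force": force on a finger pad.
Only numpy, scipy, OpenCV 4.12 (cv2) and the standard library are available. Lean on these libraries where they do the work, as an engineer would, in place of code of your own. Each camera call takes 0.05 s, during which the arm holds its last target. There are 200 camera calls.

## Working session

There is one attempt and no reset: what is moved stays moved. The work goes in short steps, Python scripts to look and compute and a tool call to move; the robot and the scene stay as the last step left them, time stands still between calls to the robot, and variables do not carry over. Pictures are saved under pics/ and viewed, at most 10 in all, crops included, and the job is handed in when it is done.

Besides the shell and the picture viewer there is one more tool, called after ">>>" as a command line: name --argument value ..., lists and objects as JSON in quotes. arm_command: Moves the arm, as the interface text tells. Its arguments: {"type":"object","properties":{"steps":{"type":"array","items":{"type":"object","properties":{"rot":{"type":"array","items":{"type":"number"}},"slide":{"type":"array","items":{"type":"number"}},"grip":{"type":"number"}}}},"newtons":{"type":"number"}},"required":["steps"]}

```bash
mkdir -p pics
cat > h.py <<'E'
import numpy as np, cv2
from bench import sensors, eyes, order
def save(p,n): cv2.imwrite('pics/'+n,p['pixels'][:,:,::-1])
def w(p,u,v,z):
    K=np.array(p['intrinsics']);T=np.array(p['pose'])
    d=T[:3,:3]@np.linalg.solve(K,[u,v,1]);o=T[:3,3]
    return (o+d*(z-o[2])/d[2]).round(4)
E
python3 - <<'E'
from h import *
for c in ('top','scene'):
    p=eyes.camera(c);save(p,c+'1.png');print(c,np.array(p['pose'])[:3,3])
    for n in ('damper_button','fan_button','lamp_button','damper_box','fan_box','lamp_box'):
        for r in eyes.look_for(n,p)[:3]:
            b=np.array(r['bbox']);print(n,round(r['conf'],2),b.round(0),w(p,(b[0]+b[2])/2,(b[1]+b[3])/2,.074))
s=sensors.read_state();print(s['time'],s['ee_pos'],s['eef_rot'],s['ft_force'])
E
```

```text
top [ 0.49748188 -0.09869283  1.09934726]
damper_button 0.53 [266. 255. 300. 283.] [ 4.715e-01 -4.000e-04  7.400e-02]
damper_button 0.52 [154. 268. 170. 278.] [0.4608 0.2829 0.074 ]
damper_button 0.43 [161. 214. 178. 222.] [0.5889 0.2671 0.074 ]
fan_button 0.82 [388. 240. 407. 257.] [ 0.5206 -0.2645  0.074 ]
lamp_button 0.75 [270. 258. 294. 279.] [0.4734 0.0015 0.074 ]
lamp_button 0.59 [281. 311. 302. 332.] [ 0.3508 -0.0211  0.074 ]
damper_box 0.65 [156. 206. 194. 235.] [0.5834 0.2546 0.074 ]
fan_box 0.67 [378. 227. 414. 267.] [ 0.5235 -0.2613  0.074 ]
lamp_box 0.77 [264. 256. 300. 286.] [0.4667 0.0018 0.074 ]
lamp_box 0.72 [278. 300. 310. 338.] [ 0.356  -0.0262  0.074 ]
lamp_box 0.16 [387. 241. 408. 256.] [ 0.5206 -0.2653  0.074 ]
scene [ 1.25815432 -0.01595636  0.92343531]
damper_button 0.6 [483. 260. 491. 274.] [0.5966 0.2649 0.074 ]
damper_button 0.44 [351. 202. 381. 243.] [0.5123 0.0021 0.074 ]
fan_button 0.54 [240. 206. 262. 226.] [ 0.5324 -0.2618  0.074 ]
lamp_button 0.79 [356. 202. 380. 223.] [0.4814 0.0041 0.074 ]
lamp_button 0.72 [351. 167. 372. 186.] [ 0.364  -0.0214  0.074 ]
damper_box 0.94 [470. 212. 508. 257.] [0.5051 0.2761 0.074 ]
damper_box 0.76 [464. 257. 503. 293.] [0.6191 0.2568 0.074 ]
damper_box 0.62 [369. 304. 406. 355.] [0.7778 0.0648 0.074 ]
lamp_box 0.89 [353. 202. 385. 242.] [0.5103 0.0073 0.074 ]
lamp_box 0.84 [344. 164. 376. 206.] [ 0.3944 -0.0228  0.074 ]
0.7 [0.25700077 0.56976188 0.19330041] [ 2.10306516e-01  9.77635497e-01  7.03984409e-05 -9.47157087e-06] [-0.20823833  0.78743107 -0.4287994 ]
```

View pics/top1.png

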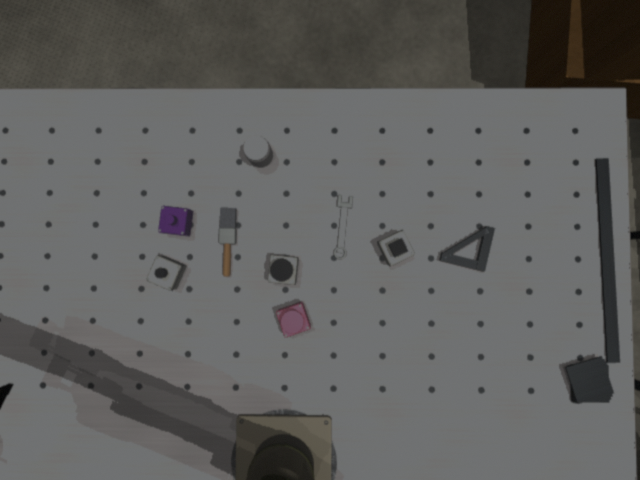

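View pics/scene1.png

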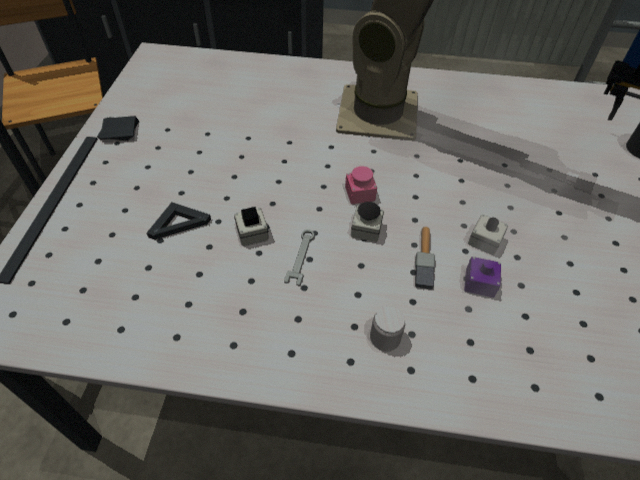

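The top view shows the white boxes: damper at about (163,272), lamp at (282,270) and fan at (397,247). The look-alikes are purple at (176,220) and pink at (292,320). The scene view agrees. Next I'll refine the cap centres from crops.

Run:
```python
from h import *
rows=[]
C={'top':[(163,272),(282,270),(397,247)],'scene':[(489,232),(367,219),(252,222)]}
for c in C:
    p=eyes.camera(c);r=[]
    for n,(u,v) in zip(('damper','lamp','fan'),C[c]):
        a=p['pixels'][v-26:v+26,u-26:u+26];g=a.max(2)
        r.append(cv2.resize(a[:,:,::-1],(260,260),interpolation=cv2.INTER_NEAREST))
        m=((g<45)).astype(np.uint8);k,l,s,ce=cv2.connectedComponentsWithStats(m)
        for i in range(1,k):
            if s[i,4]>25: print(c,n,s[i]+[u-26,v-26,0,0,0],(ce[i]+[u-26,v-26]).round(1),w(p,*(ce[i]+[u-26,v-26]),.074))
    rows.append(np.hstack(r))
im=cv2.convertScaleAbs(np.vstack(rows),alpha=1.4);cv2.imwrite('pics/c.png',im)
# projected expected circles for comparison
for q in [(.461,.288),(.472,.0015),(.521,-.265)]:
  for c in C:
    pass
```

```text
top damper [156 269  11   8  75] [161.  272.5] [0.4616 0.2841 0.074 ]
top lamp [271 260  21  20 329] [281.  269.5] [0.4705 0.0042 0.074 ]
top fan [389 240  17  16 170] [397.2 247.3] [ 0.5233 -0.2645  0.074 ]
scene lamp [358 202  22  19 310] [368.8 210.7] [0.475  0.0048 0.074 ]
scene fan [242 207  17  19 244] [250.  216.4] [ 0.5346 -0.2625  0.074 ]
scene fan [240 226  29  13  43] [255.1 233.8] [ 0.5832 -0.2398  0.074 ]
```

View pics/c.png

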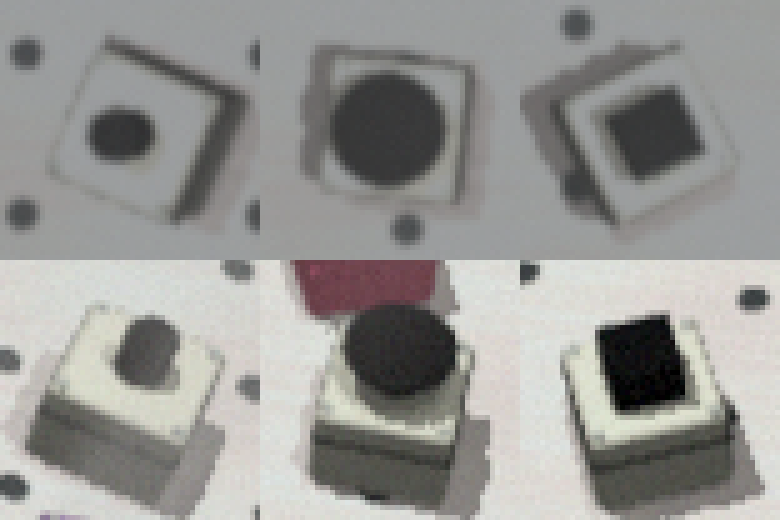

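>>> arm_command --steps '[{"slide": [0.03,-0.04,0],"grip": 0},{"slide": [0.03,-0.04,0],"grip": 0},{"slide": [0.03,-0.04,0],"grip": 0},{"slide": [0.03,-0.04,0],"grip": 0},{"slide": [0.03,-0.04,0],"grip": 0},{"slide": [0.03,-0.04,0],"grip": 0},{"slide": [0.02,-0.04,0],"grip": 0},{"slide": [0,0,0],"grip": 0}]' --newtons 10

```text
schema error: expected keys rot, slide, grip
```

The crops show all three caps clearly. In the top row the damper cap is at about (159.6,272.8), the lamp at (281.6,269.8) and the fan at about (398.5,247.5).

Run:
```python
from h import *
t=eyes.camera('top');s=eyes.camera('scene')
f=lambda p,q,o,z:w(p,o[0]+q[0]/5,o[1]+q[1]/5,z)
T=[(137,246),(256,244),(371,221)];S=[(463,206),(341,193),(226,196)]
print('damper cap',f(t,(114,134),T[0],.074),f(s,(151,72),S[0],.074))
print(' box',np.mean([f(t,q,T[0],.05) for q in[(50,170),(105,45),(228,95),(175,218)]],0),np.mean([f(s,q,S[0],.05) for q in[(100,45),(222,95),(182,180),(48,130)]],0))
print('lamp cap',f(t,(128,129),T[1],.074),f(s,(139,89),S[1],.074))
print('fan cap',f(t,(139,133),T[2],.074))
print(' box',np.mean([f(t,q,T[2],.05) for q in[(45,103),(158,47),(218,160),(100,220)]],0),np.mean([f(s,q,S[2],.05) for q in[(45,90),(175,62),(212,155),(70,187)]],0))
```

```text
damper cap [0.461 0.287 0.074] [0.461  0.2888 0.074 ]
 box [0.461275 0.283825 0.05    ] [0.464475 0.289325 0.05    ]
lamp cap [0.4697 0.0028 0.074 ] [0.4753 0.0049 0.074 ]
fan cap [ 0.5226 -0.2683  0.074 ]
 box [ 0.5234  -0.26805  0.05   ] [ 0.5262 -0.264   0.05  ]
```

>>> arm_command --steps '[{"rot": [0,0,0],"slide": [0.03,-0.04,0],"grip": 0},{"rot": [0,0,0],"slide": [0.03,-0.04,0],"grip": 0},{"rot": [0,0,0],"slide": [0.03,-0.04,0],"grip": 0},{"rot": [0,0,0],"slide": [0.03,-0.04,0],"grip": 0},{"rot": [0,0,0],"slide": [0.03,-0.04,0],"grip": 0},{"rot": [0,0,0],"slide": [0.03,-0.04,0],"grip": 0},{"rot": [0,0,0],"slide": [0.02,-0.04,0],"grip": 0},{"rot": [0,0,0],"slide": [0,0,0],"grip": 0}]' --newtons 10

```text
time: 1.9
ee_pos: [0.4592, 0.286, 0.1936]
eef_rot: [0.213, 0.977, -0.0, 0.001]
ft_force: [-0.5, 0.9, -0.2]
width: 0.0148
grip_force: 0.0
```

>>> arm_command --steps '[{"rot": [0,0,0],"slide": [0.002,0.001,-0.02],"grip": 0},{"rot": [0,0,0],"slide": [0,0,-0.03],"grip": 0},{"rot": [0,0,0],"slide": [0,0,-0.025],"grip": 0},{"rot": [0,0,0],"slide": [0,0,-0.015],"grip": 0},{"rot": [0,0,0],"slide": [0,0,-0.01],"grip": 0},{"rot": [0,0,0],"slide": [0,0,-0.005],"grip": 0},{"rot": [0,0,0],"slide": [0,0,0],"grip": 0},{"rot": [0,0,0],"slide": [0,0,0],"grip": 0}]'

```text
time: 2.9
ee_pos: [0.4594, 0.291, 0.0889]
eef_rot: [0.21, 0.978, 0.0, 0.0]
ft_force: [0.3, -0.2, 0.4]
width: 0.0005
grip_force: 0.0
```

Run:
```python
from h import *
p=eyes.camera('scene');t=eyes.camera('top')
a=cv2.resize(p['pixels'][170:270,440:540],(400,400));b=cv2.resize(t['pixels'][222:322,113:213],(400,400))
cv2.imwrite('pics/d.png',cv2.convertScaleAbs(np.hstack([a,b])[:,:,::-1],alpha=1.5))
```

```text
(no output)
```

View pics/d.png

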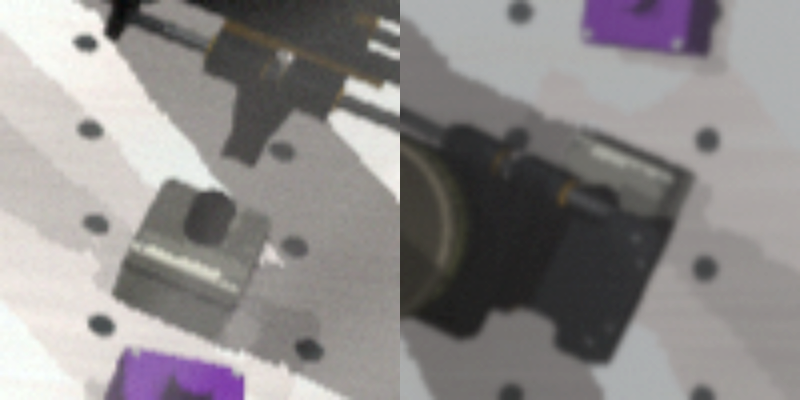

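The fingertip is at about (500,210) in scene pixels and the cap at about (492,219). I'll check that against the projected TCP.

Run:
```python
from h import *
p=eyes.camera('scene')
def pr(x):
    T=np.linalg.inv(np.array(p['pose']));q=np.array(p['intrinsics'])@(T@np.r_[x,1])[:3];return q[:2]/q[2]
e=sensors.read_state()['ee_pos'];print(e,pr(e),pr([.462,.287,.074]))
print(w(p,499.5,210.5,e[2]))
```

```text
[0.45923883 0.29089498 0.0887182 ] [495.97833508 215.65191716] [492.44454611 220.6312694 ]
[0.4419 0.3002 0.0887]
```

Run:
```python
from h import *
p=eyes.camera('scene')
a=cv2.resize(p['pixels'][195:235,475:525],(750,600),interpolation=cv2.INTER_CUBIC)
cv2.imwrite('pics/e.png',cv2.convertScaleAbs(a[:,:,::-1],alpha=1.8))
```

```text
(no output)
```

View pics/e.png

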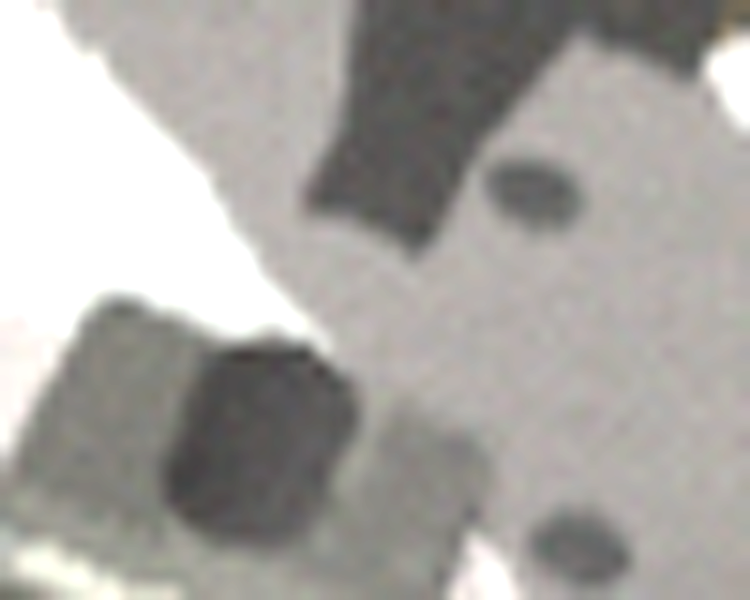

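Taken together, the measured pose and the picture suggest the visible fingertip sits about 20 mm higher than the reported TCP. I'll go down gently and let the force decide.

>>> arm_command --steps '[{"rot": [0,0,0],"slide": [0.003,-0.004,-0.003],"grip": 0},{"rot": [0,0,0],"slide": [0,0,-0.004],"grip": 0},{"rot": [0,0,0],"slide": [0,0,-0.004],"grip": 0},{"rot": [0,0,0],"slide": [0,0,-0.003],"grip": 0},{"rot": [0,0,0],"slide": [0,0,-0.002],"grip": 0},{"rot": [0,0,0],"slide": [0,0,0],"grip": 0},{"rot": [0,0,0],"slide": [0,0,0],"grip": 0},{"rot": [0,0,0],"slide": [0,0,0],"grip": 0}]'

```text
time: 4.1
ee_pos: [0.4621, 0.2868, 0.0724]
eef_rot: [0.21, 0.978, 0.0, 0.0]
ft_force: [-0.6, 0.9, -0.2]
width: 0.001
grip_force: 0.0
```

Run:
```python
from h import *
p=eyes.camera('scene')
a=cv2.resize(p['pixels'][195:235,475:525],(750,600),interpolation=cv2.INTER_CUBIC)
cv2.imwrite('pics/f.png',cv2.convertScaleAbs(a[:,:,::-1],alpha=1.8))
s=sensors.read_state();print(s['ft_force'],s['width'],s['torque'])
```

```text
[-0.05143257  0.88179588  0.69022107] 0.0006984662732827088 [-0.00868873 -0.03185037  0.00018665]
```

View pics/f.png

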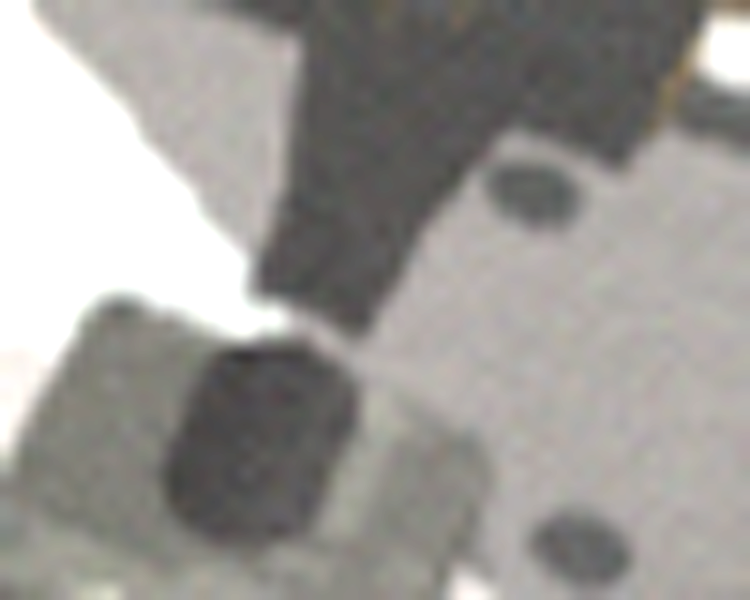

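There's no contact force at TCP z = 0.072, and the tip is still above the cap, at (495.8,215.7). I'll lower to 0.058 and check whether the tip passes in front of the cap or behind it.

>>> arm_command --steps '[{"rot": [0,0,0],"slide": [0,0,-0.004],"grip": 0},{"rot": [0,0,0],"slide": [0,0,-0.004],"grip": 0},{"rot": [0,0,0],"slide": [0,0,-0.003],"grip": 0},{"rot": [0,0,0],"slide": [0,0,-0.002],"grip": 0},{"rot": [0,0,0],"slide": [0,0,-0.001],"grip": 0},{"rot": [0,0,0],"slide": [0,0,0],"grip": 0},{"rot": [0,0,0],"slide": [0,0,0],"grip": 0},{"rot": [0,0,0],"slide": [0,0,0],"grip": 0}]'

```text
time: 5.15
ee_pos: [0.4621, 0.2868, 0.0584]
eef_rot: [0.21, 0.978, 0.0, 0.0]
ft_force: [-0.4, -0.0, -0.7]
width: 0.0003
grip_force: 0.0
```

Run:
```python
from h import *
p=eyes.camera('scene');t=eyes.camera('top')
a=cv2.resize(p['pixels'][195:235,475:525],(500,400),interpolation=cv2.INTER_CUBIC)
b=cv2.resize(t['pixels'][242:302,133:178],(300,400),interpolation=cv2.INTER_CUBIC)
cv2.imwrite('pics/g.png',cv2.convertScaleAbs(np.hstack([a,b])[:,:,::-1],alpha=2))
s=sensors.read_state();print(s['ft_force'],s['width'],s['torque'])
T=np.linalg.inv(np.array(p['pose']))
def pr(x):
    q=np.array(p['intrinsics'])@(T@np.r_[x,1])[:3];return (q[:2]/q[2]).round(1)
for z in (.05,.06,.064,.074,.08,.09): print(z,pr([.462,.287,z]))
```

```text
[-0.33765247 -0.6104831  -0.13404928] 0.0004288262529157348 [ 0.01119625 -0.00828204  0.00519714]
0.05 [489.5 227.4]
0.06 [490.7 224.6]
0.064 [491.2 223.5]
0.074 [492.4 220.6]
0.08 [493.2 218.9]
0.09 [494.5 216. ]
```

View pics/g.png

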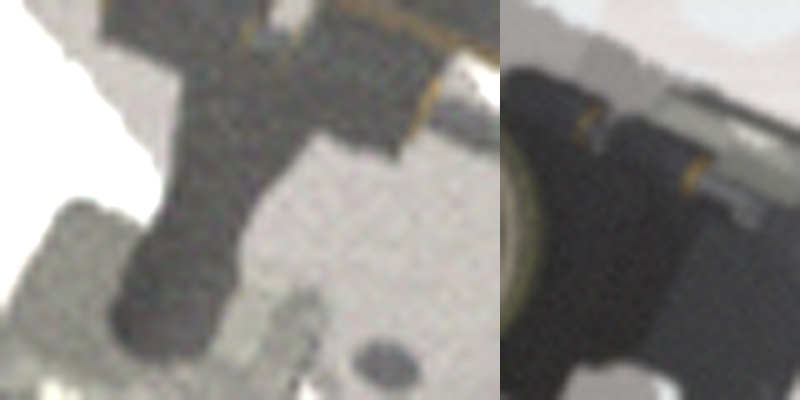

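Run:
```python
from h import *
g=np.mean([eyes.camera('scene')['pixels'].mean(2) for _ in range(4)],0)
print(g[206:234,483:504].round().astype(int))
a=cv2.resize(g[200:235,478:513],(600,600),interpolation=cv2.INTER_CUBIC)
cv2.imwrite('pics/i.png',np.clip((a-20)*6,0,255))
```

```text
[[155 155 154 133 105 100 100  98  99  83  55  47  47  49  47  47  48  48
   47  47  45]
 [157 154 156 154 113 101 102  99 100  78  53  47  48  47  47  49  49  47
   46  47  47]
 [156 156 157 156 135 106 101 100 101  67  48  45  46  47  48  48  48  46
   48  47  45]
 [157 156 156 154 155 135 108 100 101  63  48  46  48  47  48  47  47  47
   48  46  47]
 [156 155 156 156 156 156 135 106 101  62  47  44  46  47  48  47  47  46
   46  47  47]
 [157 158 156 157 157 157 157 113 100  61  44  47  46  44  46  49  47  48
   47  45  52]
 [157 156 157 157 156 156 156 136  99  56  47  44  49  46  47  47  49  47
   47  54  77]
 [158 158 158 156 158 157 157 157  92  51  46  45  46  45  46  47  47  48
   55  77  98]
 [125 135 154 157 156 157 157 143  74  45  46  44  47  45  46  49  48  50
   77  96  99]
 [ 67  91 122 130 144 155 158 115  58  43  45  44  46  46  46  49  49  65
   96  98  98]
 [ 69  72  77  82 105 128 144  86  48  43  44  44  47  47  47  48  51  82
   98  99  98]
 [ 72  72  73  71  76  82 103  59  44  44  45  44  45  46  46  46  63  94
   99  99  98]
 [ 72  71  71  71  70  67  58  4
[... 810 characters left out ...]
  50  51  50  56  85  89  88  88
   88  75  75]
 [ 69  69  68  48  41  42  43  43  46  49  51  51  50  63  85  89  88  88
   83  74  73]
 [ 69  69  69  63  48  43  44  47  46  50  51  51  54  78  87  89  88  84
   77  74  75]
 [ 69  69  70  70  63  55  48  48  51  50  50  54  65  80  81  88  89  76
   74  76  74]
 [ 68  69  71  70  72  67  63  62  60  69  73  67  74  75  74  82  83  75
   78  78  78]
 [ 71  70  71  72  73  74  75  76  72  81  83  81  77  76  76  76  75  78
   84  83  82]
 [ 80  79  79  73  72  92  84  79  75  76  75  82  77  80  82  77  75  79
   83  82  83]][ WARN:0@4.015] global loadsave.cpp:1063 imwrite_ Unsupported depth image for selected encoder is fallbacked to CV_8U.
```

View pics/i.png

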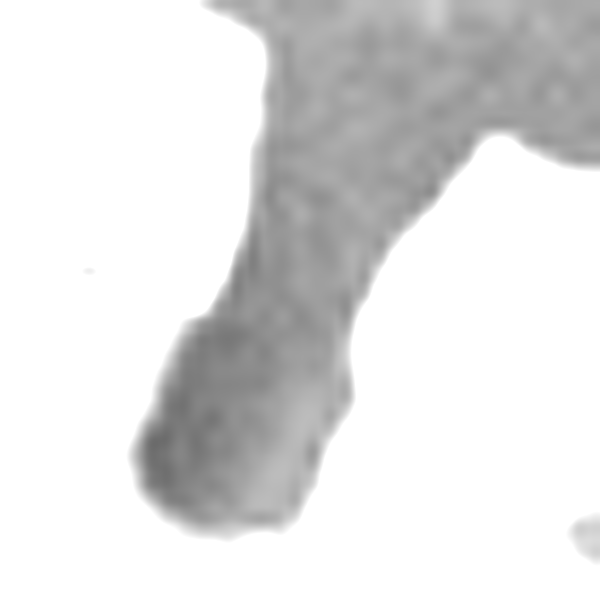

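The contrast is too low to tell, but force can: if the tip is simply higher than reported, the cap will be touched before TCP z = 0.051, and if it were beside the button nothing would be.

>>> arm_command --steps '[{"rot": [0,0,0],"slide": [0,0,-0.002],"grip": 0},{"rot": [0,0,0],"slide": [0,0,-0.001],"grip": 0},{"rot": [0,0,0],"slide": [0,0,-0.001],"grip": 0},{"rot": [0,0,0],"slide": [0,0,-0.0005],"grip": 0},{"rot": [0,0,0],"slide": [0,0,0],"grip": 0},{"rot": [0,0,0],"slide": [0,0,0],"grip": 0},{"rot": [0,0,0],"slide": [0,0,0],"grip": 0},{"rot": [0,0,0],"slide": [0,0,0],"grip": 0}]'

```text
time: 6.45
ee_pos: [0.4621, 0.2867, 0.0538]
eef_rot: [0.21, 0.978, 0.0, 0.0]
ft_force: [-0.5, 0.3, -0.1]
width: 0.0005
grip_force: 0.0
```

Run:
```python
from h import *
F=[]
for _ in range(4):
    eyes.camera('scene');s=sensors.read_state();F.append(np.r_[s['ft_force'],s['torque']])
print(np.mean(F,0).round(3),s['ee_pos'])
```

```text
[-0.363 -0.083 -0.012 -0.011  0.008 -0.027] [0.46199675 0.28675091 0.05377981]
```

Still free at 0.0538. I'll keep going in small steps: the cap would give a soft 2 N/mm and then a 3 N plateau, unlike the rigid box.

>>> arm_command --steps '[{"rot": [0,0,0],"slide": [0,0,-0.001],"grip": 0},{"rot": [0,0,0],"slide": [0,0,-0.001],"grip": 0},{"rot": [0,0,0],"slide": [0,0,-0.0005],"grip": 0},{"rot": [0,0,0],"slide": [0,0,0],"grip": 0},{"rot": [0,0,0],"slide": [0,0,0],"grip": 0},{"rot": [0,0,0],"slide": [0,0,0],"grip": 0},{"rot": [0,0,0],"slide": [0,0,0],"grip": 0},{"rot": [0,0,0],"slide": [0,0,0],"grip": 0}]'

```text
time: 7.65
ee_pos: [0.462, 0.2867, 0.0513]
eef_rot: [0.21, 0.978, 0.0, 0.0]
ft_force: [-0.4, 0.2, 0.3]
width: 0.0002
grip_force: 0.0
```

```bash
cat >> h.py <<'E'
def force():
    F=[]
    for _ in range(3):
        eyes.camera('scene');s=sensors.read_state();F.append(np.r_[s['ft_force'],s['torque']])
    print(np.mean(F,0).round(2),np.array(s['ee_pos']).round(4),s['time'])
E
python3 -c "from h import *;force()"
```

```text
[ 0.13 -0.3  -0.19  0.02  0.01  0.03] [0.462  0.2867 0.0513] 7.8
```

Run:
```python
from h import *
g=np.mean([eyes.camera('scene')['pixels'].mean(2) for _ in range(4)],0)
np.save('g513.npy',g)
print(g[206:234,483:504].round().astype(int))
```

```text
[[155 155 155 110 100 100 100 100  98  58  47  47  47  47  48  48  48  46
   49  48  48]
 [156 156 156 135 106 101 101 101  92  54  48  48  47  48  46  47  46  49
   46  48  46]
 [157 157 155 155 135 107 101 101  82  54  46  46  46  47  48  48  48  48
   47  49  48]
 [156 155 155 156 156 135 106 100  84  54  47  46  45  46  48  46  49  48
   47  48  48]
 [156 157 156 156 156 156 136 107  78  52  48  45  46  46  47  47  48  46
   47  47  46]
 [156 156 157 158 157 155 156 113  66  47  44  45  46  45  46  48  48  48
   47  47  45]
 [156 156 157 158 157 158 157 135  71  48  45  45  46  47  47  45  48  48
   45  46  54]
 [156 156 156 158 159 158 156 157  78  44  44  46  46  46  45  46  48  48
   47  53  76]
 [125 136 153 156 157 157 156 143  71  44  42  46  44  47  45  47  48  49
   53  76  96]
 [ 67  92 123 130 141 155 158 116  58  43  44  45  45  47  47  47  48  49
   76  95 100]
 [ 70  72  77  79 107 129 144  87  49  41  43  44  45  46  47  48  48  71
   95  99  98]
 [ 72  71  72  72  76  84 104  58  43  43  44  44  46  46  46  47  55  92
   98 100  98]
 [ 72  72  73  70  70  66  59  4
[... 692 characters left out ...]
1  43  38  38  42  42  45  47  47  51  51  49  77  88  85  87
   88  88  83]
 [ 68  69  63  43  40  39  44  44  45  48  50  51  51  54  82  88  89  88
   90  90  76]
 [ 69  70  68  48  39  40  43  44  45  48  49  52  52  65  87  89  88  87
   88  83  79]
 [ 70  69  71  62  48  43  43  45  49  50  51  51  54  76  87  87  88  88
   89  76  79]
 [ 70  70  68  71  62  55  48  47  48  51  52  54  65  80  84  87  89  89
   82  76  76]
 [ 94  75  70  71  71  69  62  62  60  63  62  66  74  75  75  81  81  83
   81  79  78]
 [ 97  76  70  71  74  73  74  75  70  75  75  76  75  74  73  73  76  76
   82  84  83]
 [ 79  71  72  72  73  79  76  76  76  74  76  76  76  76  74  75  74  79
   83  84  84]]
```

Run:
```python
from h import *
f=cv2.resize(cv2.imread('pics/f.png').astype(float).mean(2)/1.8,(50,40),interpolation=cv2.INTER_AREA)
g=np.load('g513.npy')[195:235,475:525]
print((g-f)[17:38,8:27].round().astype(int))
```

```text
[[ 14  14  15  16  15  17  15  -6 -47 -16  -3  -3  -1   3   1  -4  -2  -3
   -8]
 [ 15  14  14  16  18  16  15  15 -35 -17  -3  -1   3   1  -3  -3   1  -1
  -17]
 [  3   3  12  14  15  15  15   2 -45 -32 -18  -4  -2   0   0   2   0  -8
  -30]
 [ -6  -2   3   2   4  14  16 -25 -79 -80 -69 -38 -20  -8  -1   1  -4 -27
  -20]
 [  3  -4  -7  -9   0   3   7 -54 -93 -98 -91 -64 -46 -34 -13  -2 -10 -20
   -5]
 [  1  -4  -3  -4  -3  -4   3 -54 -72 -54 -45 -35 -34 -50 -40 -24 -26  -6
   -1]
 [  0  -1   1   1   0  -5  -2  -4  -2  -4  -3   1  -7 -30 -41 -40 -19  -3
    2]
 [  2   3   2   1   4  -3  -1   1   5   0  -1   2  -1  -3 -17 -30  -5  -1
   -3]
 [  0   1   0   1   1  -3  -1   0  -1  -5  -1  -2  -1   0  -6  -8   1   2
   -1]
 [ -2   0   0  -1  -1  -1  -2   0   0  -3   3   4   1  -3  -3  -3   1  -4
    1]
 [ -2  -1  -2   1  -2  -1   0  -1   1  -4  -2   0  -2  -2  -1  -5  -3  -5
   -1]
 [ -2  -2   4   0   0   1   0   1   1   0   0   1  -1  -2   1  -3  -4  -6
    0]
 [  0  -4   1  -1  -1  -1  -1   1  -3  -2  -2   0  -3  -3  -2  -2   1  -2
    6]
 [ -1   0   0  -3  -2  -3  -3  -1  -2  -4  -3  -1  -1  -2  -1   1   0   0
    9]
 [ -2   2   1   1  -2  -4  -1  -1  -4   1  -2   0   2  -3   3   1  -3   4
   11]
 [ -3  -1   0   1   0  -3  -1   0   0   1   0  -1   0  -4   1  -2   1   9
   13]
 [ -2   0   0   0  -4  -2   0  -3  -3  -2  -4  -1   1  -2   1   1   4  11
   13]
 [  1  -2   3   2   1  -1  -2   0   0  -2  -2  -3  -2   0  -2   0   9  14
   17]
 [  2  -1  -2   1   0   1   1  -1  -2   0   2  -3   1   1  -1   4  12  14
    9]
 [ 22   5   0  -3  -2   0  -1   1   1   1  -9  -9  -1   1  -1   6   6   7
    3]
 [ 16  -3  -3  -3  -4  -7  -5  -1   0   2  -7  -9  -8  -7  -5  -1   2  -1
    0]]
```

>>> arm_command --steps '[{"rot": [0,0,0],"slide": [0,0,-0.001],"grip": 0},{"rot": [0,0,0],"slide": [0,0,-0.0005],"grip": 0},{"rot": [0,0,0],"slide": [0,0,-0.0005],"grip": 0},{"rot": [0,0,0],"slide": [0,0,0],"grip": 0},{"rot": [0,0,0],"slide": [0,0,0],"grip": 0},{"rot": [0,0,0],"slide": [0,0,0],"grip": 0},{"rot": [0,0,0],"slide": [0,0,0],"grip": 0},{"rot": [0,0,0],"slide": [0,0,0],"grip": 0}]'

```text
time: 9.0
ee_pos: [0.462, 0.2868, 0.0493]
eef_rot: [0.21, 0.978, 0.0, 0.0]
ft_force: [0.4, 0.2, -0.5]
width: 0.0003
grip_force: 0.0
```

```bash
python3 -c "from h import *;force()"
```

```text
[ 0.04  0.15  0.09  0.   -0.   -0.01] [0.462  0.2868 0.0493] 9.15
```

There's no box contact at 0.0493 either, so the tip really is higher than the reported TCP. Continuing.

>>> arm_command --steps '[{"rot": [0,0,0],"slide": [0,0,-0.001],"grip": 0},{"rot": [0,0,0],"slide": [0,0,-0.001],"grip": 0},{"rot": [0,0,0],"slide": [0,0,-0.0005],"grip": 0},{"rot": [0,0,0],"slide": [0,0,0],"grip": 0},{"rot": [0,0,0],"slide": [0,0,0],"grip": 0},{"rot": [0,0,0],"slide": [0,0,0],"grip": 0},{"rot": [0,0,0],"slide": [0,0,0],"grip": 0},{"rot": [0,0,0],"slide": [0,0,0],"grip": 0}]'

```text
time: 10.15
ee_pos: [0.462, 0.2867, 0.0468]
eef_rot: [0.21, 0.978, 0.0, 0.0]
ft_force: [0.2, 0.3, -0.0]
width: 0.0003
grip_force: 0.0
```

```bash
python3 -c "from h import *;force()"
```

```text
[ 0.16 -0.09 -0.17 -0.01 -0.02  0.01] [0.462  0.2868 0.0468] 10.3
```

>>> arm_command --steps '[{"rot": [0,0,0],"slide": [0,0,-0.001],"grip": 0},{"rot": [0,0,0],"slide": [0,0,-0.001],"grip": 0},{"rot": [0,0,0],"slide": [0,0,0],"grip": 0},{"rot": [0,0,0],"slide": [0,0,0],"grip": 0},{"rot": [0,0,0],"slide": [0,0,0],"grip": 0},{"rot": [0,0,0],"slide": [0,0,0],"grip": 0},{"rot": [0,0,0],"slide": [0,0,0],"grip": 0},{"rot": [0,0,0],"slide": [0,0,0],"grip": 0}]'

```text
time: 11.3
ee_pos: [0.4621, 0.2867, 0.0448]
eef_rot: [0.21, 0.978, 0.0, 0.0]
ft_force: [0.6, 0.5, 1.2]
width: 0.0005
grip_force: 0.4
```

Run:
```python
from h import *
force()
p=eyes.camera('scene')
a=cv2.resize(p['pixels'][190:240,465:525],(720,600),interpolation=cv2.INTER_CUBIC).astype(float)
cv2.imwrite('pics/j.png',np.clip((a[:,:,::-1]-25)*4.5,0,255).astype(np.uint8))
```

```text
[ 0.26 -0.37  0.43 -0.04  0.02  0.01] [0.462  0.2867 0.0448] 11.45
```

View pics/j.png

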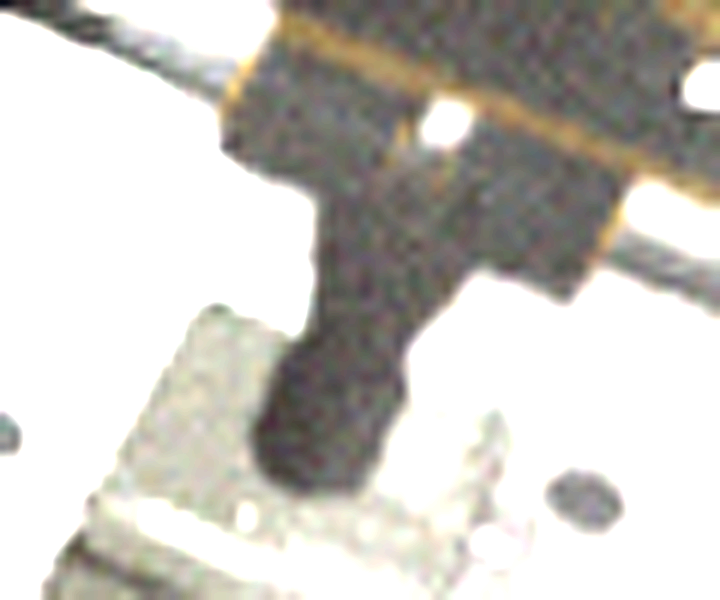

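The finger stands right over the cap at about (493,221), and there's a first hint of force (0.4 to 1.2 N). I'll press 2 mm more and check the stiffness.

>>> arm_command --steps '[{"rot": [0,0,0],"slide": [0,0,-0.001],"grip": 0},{"rot": [0,0,0],"slide": [0,0,0],"grip": 0},{"rot": [0,0,0],"slide": [0,0,0],"grip": 0},{"rot": [0,0,0],"slide": [0,0,0],"grip": 0},{"rot": [0,0,0],"slide": [0,0,0],"grip": 0},{"rot": [0,0,0],"slide": [0,0,0],"grip": 0},{"rot": [0,0,0],"slide": [0,0,0],"grip": 0},{"rot": [0,0,0],"slide": [0,0,0],"grip": 0}]'

```text
time: 12.5
ee_pos: [0.462, 0.2868, 0.0438]
eef_rot: [0.21, 0.978, 0.0, 0.0]
ft_force: [-0.7, 0.2, 2.2]
width: 0.0005
grip_force: 1.3
```

```bash
python3 -c "from h import *;force()"
```

```text
[-0.3  -0.34  2.85 -0.07  0.09 -0.01] [0.462  0.2868 0.0438] 12.65
```

It's the cushion: slope about 2 N/mm, with contact at TCP z ≈ 0.045. I'll press to 13.5 mm below that (z = 0.0317).

>>> arm_command --steps '[{"rot": [0,0,0],"slide": [0,0,-0.002],"grip": 0},{"rot": [0,0,0],"slide": [0,0,-0.002],"grip": 0},{"rot": [0,0,0],"slide": [0,0,-0.002],"grip": 0},{"rot": [0,0,0],"slide": [0,0,-0.002],"grip": 0},{"rot": [0,0,0],"slide": [0,0,-0.002],"grip": 0},{"rot": [0,0,0],"slide": [0,0,-0.002],"grip": 0},{"rot": [0,0,0],"slide": [0,0,0],"grip": 0},{"rot": [0,0,0],"slide": [0,0,0],"grip": 0}]'

```text
time: 13.65
ee_pos: [0.4621, 0.2868, 0.032]
eef_rot: [0.21, 0.978, 0.0, 0.0]
ft_force: [-1.2, -1.2, 6.5]
width: 0.0005
grip_force: 3.1
```

```bash
python3 -c "from h import *;force()"
```

```text
[-1.16 -0.88  6.01 -0.19  0.34 -0.  ] [0.4621 0.2868 0.032 ] 13.8
```

At 6 N the button is on its stop. Lifting, then across to the fan.

>>> arm_command --steps '[{"rot": [0,0,0],"slide": [0,0,0.01],"grip": 0},{"rot": [0,0,0],"slide": [0,0,0.02],"grip": 0},{"rot": [0,0,0],"slide": [0,0,0.03],"grip": 0},{"rot": [0,0,0],"slide": [0,0,0.01],"grip": 0},{"rot": [0,0,0],"slide": [0,-0.03,0],"grip": 0},{"rot": [0,0,0],"slide": [0,-0.04,0],"grip": 0},{"rot": [0,0,0],"slide": [0.01,-0.04,0],"grip": 0},{"rot": [0,0,0],"slide": [0.01,-0.04,0],"grip": 0}]'

```text
time: 14.8
ee_pos: [0.4817, 0.1354, 0.1013]
eef_rot: [0.21, 0.978, -0.0, -0.0]
ft_force: [0.4, 0.3, 0.2]
width: 0.0009
grip_force: 0.0
```

>>> arm_command --steps '[{"rot": [0,0,0],"slide": [0.01,-0.05,0],"grip": 0},{"rot": [0,0,0],"slide": [0.01,-0.05,0],"grip": 0},{"rot": [0,0,0],"slide": [0.01,-0.05,0],"grip": 0},{"rot": [0,0,0],"slide": [0.01,-0.05,0],"grip": 0},{"rot": [0,0,0],"slide": [0,-0.05,0],"grip": 0},{"rot": [0,0,0],"slide": [0,-0.05,0],"grip": 0},{"rot": [0,0,0],"slide": [0,-0.05,0],"grip": 0},{"rot": [0,0,0],"slide": [0,-0.04,0],"grip": 0}]'

```text
time: 15.8
ee_pos: [0.5212, -0.2553, 0.1012]
eef_rot: [0.211, 0.978, -0.0, -0.0]
ft_force: [-0.1, 0.1, -0.6]
width: 0.0005
grip_force: 0.0
```

Run:
```python
from h import *
p=eyes.camera('scene')
a=cv2.resize(p['pixels'][190:250,460:520],(390,390),interpolation=cv2.INTER_CUBIC)
b=cv2.resize(p['pixels'][180:240,220:280],(390,390),interpolation=cv2.INTER_CUBIC)
cv2.imwrite('pics/k.png',cv2.convertScaleAbs(np.hstack([a,b])[:,:,::-1],alpha=1.5))
s=sensors.read_state();print(s['ee_pos'],s['time'])
```

```text
[ 0.51988027 -0.26099083  0.10143817] 15.85
```

View pics/k.png

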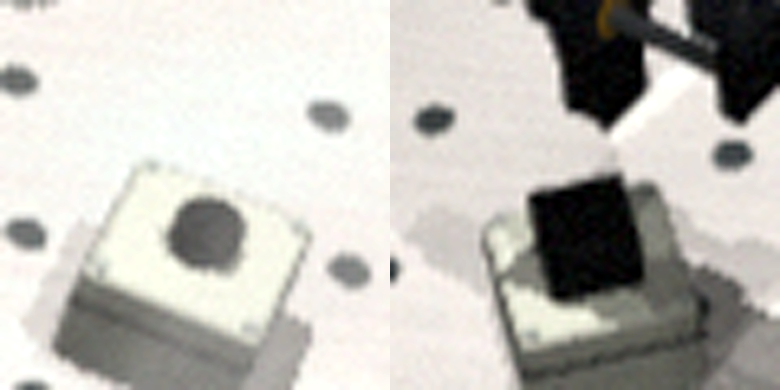

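Left: the damper cap is in. Right: the finger is above the still-raised fan cap. Now settling and descending to just above contact.

>>> arm_command --steps '[{"rot": [0,0,0],"slide": [0.002,-0.006,0],"grip": 0},{"rot": [0,0,0],"slide": [0,0,-0.015],"grip": 0},{"rot": [0,0,0],"slide": [0,0,-0.015],"grip": 0},{"rot": [0,0,0],"slide": [0,0,-0.01],"grip": 0},{"rot": [0,0,0],"slide": [0,0,-0.008],"grip": 0},{"rot": [0,0,0],"slide": [0,0,0],"grip": 0},{"rot": [0,0,0],"slide": [0,0,0],"grip": 0},{"rot": [0,0,0],"slide": [0,0,0],"grip": 0}]'

```text
time: 16.85
ee_pos: [0.5243, -0.2594, 0.0542]
eef_rot: [0.21, 0.978, 0.0, 0.0]
ft_force: [-0.3, 0.4, -0.1]
width: 0.0008
grip_force: 0.0
```

>>> arm_command --steps '[{"rot": [0,0,0],"slide": [0,-0.007,0],"grip": 0},{"rot": [0,0,0],"slide": [0,0,-0.003],"grip": 0},{"rot": [0,0,0],"slide": [0,0,-0.003],"grip": 0},{"rot": [0,0,0],"slide": [0,0,-0.002],"grip": 0},{"rot": [0,0,0],"slide": [0,0,-0.002],"grip": 0},{"rot": [0,0,0],"slide": [0,0,0],"grip": 0},{"rot": [0,0,0],"slide": [0,0,0],"grip": 0},{"rot": [0,0,0],"slide": [0,0,0],"grip": 0}]'

```text
time: 17.85
ee_pos: [0.524, -0.2662, 0.0438]
eef_rot: [0.21, 0.978, 0.0, -0.0]
ft_force: [-0.9, 0.5, 1.5]
width: 0.0004
grip_force: 0.9
```

```bash
python3 -c "from h import *;force()"
```

```text
[-1.14  0.9   1.62  0.23  0.23  0.01] [ 0.524  -0.2662  0.0438] 18.0
```

>>> arm_command --steps '[{"rot": [0,0,0],"slide": [0,0,-0.002],"grip": 0},{"rot": [0,0,0],"slide": [0,0,-0.002],"grip": 0},{"rot": [0,0,0],"slide": [0,0,-0.002],"grip": 0},{"rot": [0,0,0],"slide": [0,0,-0.002],"grip": 0},{"rot": [0,0,0],"slide": [0,0,-0.002],"grip": 0},{"rot": [0,0,0],"slide": [0,0,-0.0025],"grip": 0},{"rot": [0,0,0],"slide": [0,0,0],"grip": 0},{"rot": [0,0,0],"slide": [0,0,0],"grip": 0}]'

```text
time: 19.0
ee_pos: [0.5242, -0.2663, 0.0316]
eef_rot: [0.21, 0.978, 0.0, 0.0]
ft_force: [-2.0, 1.9, 8.1]
width: 0.0001
grip_force: 3.5
```

```bash
python3 -c "from h import *;force()"
```

```text
[-1.77  1.71  6.49  0.41  0.43 -0.01] [ 0.5242 -0.2663  0.0316] 19.15
```

The fan is at its stop (6.5 N). Lifting, then to the lamp at (0.472, 0.004).

>>> arm_command --steps '[{"rot": [0,0,0],"slide": [0,0,0.01],"grip": 0},{"rot": [0,0,0],"slide": [0,0,0.02],"grip": 0},{"rot": [0,0,0],"slide": [0,0,0.03],"grip": 0},{"rot": [0,0,0],"slide": [0,0,0.01],"grip": 0},{"rot": [0,0,0],"slide": [-0.01,0.04,0],"grip": 0},{"rot": [0,0,0],"slide": [-0.01,0.05,0],"grip": 0},{"rot": [0,0,0],"slide": [-0.01,0.05,0],"grip": 0},{"rot": [0,0,0],"slide": [-0.01,0.05,0],"grip": 0}]'

```text
time: 20.15
ee_pos: [0.4834, -0.0747, 0.1013]
eef_rot: [0.21, 0.978, 0.0, 0.0]
ft_force: [0.8, 0.9, 0.5]
width: 0.0007
grip_force: 0.0
```

>>> arm_command --steps '[{"rot": [0,0,0],"slide": [-0.01,0.05,0],"grip": 0},{"rot": [0,0,0],"slide": [-0.002,0.03,0],"grip": 0},{"rot": [0,0,0],"slide": [0,0,-0.015],"grip": 0},{"rot": [0,0,0],"slide": [0,0,-0.015],"grip": 0},{"rot": [0,0,0],"slide": [0,0,-0.01],"grip": 0},{"rot": [0,0,0],"slide": [0,0,-0.007],"grip": 0},{"rot": [0,0,0],"slide": [0,0,0],"grip": 0},{"rot": [0,0,0],"slide": [0,0,0],"grip": 0}]'

```text
time: 21.15
ee_pos: [0.4723, 0.0036, 0.0546]
eef_rot: [0.21, 0.978, 0.0, 0.0]
ft_force: [-0.2, -0.1, 0.6]
width: 0.0006
grip_force: 0.0
```

>>> arm_command --steps '[{"rot": [0,0,0],"slide": [0,0,-0.003],"grip": 0},{"rot": [0,0,0],"slide": [0,0,-0.003],"grip": 0},{"rot": [0,0,0],"slide": [0,0,-0.003],"grip": 0},{"rot": [0,0,0],"slide": [0,0,-0.002],"grip": 0},{"rot": [0,0,0],"slide": [0,0,0],"grip": 0},{"rot": [0,0,0],"slide": [0,0,0],"grip": 0},{"rot": [0,0,0],"slide": [0,0,0],"grip": 0},{"rot": [0,0,0],"slide": [0,0,0],"grip": 0}]'

```text
time: 22.15
ee_pos: [0.472, 0.0038, 0.0434]
eef_rot: [0.21, 0.978, 0.0, 0.0]
ft_force: [-0.3, -0.5, 2.0]
width: 0.0005
grip_force: 1.0
```

```bash
python3 -c "from h import *;force()"
```

```text
[-1.45  0.76  2.19  0.06  0.16 -0.02] [0.472  0.0038 0.0433] 22.3
```

Contact at about 0.0445; pressing to about 0.0313.

>>> arm_command --steps '[{"rot": [0,0,0],"slide": [0,0,-0.002],"grip": 0},{"rot": [0,0,0],"slide": [0,0,-0.002],"grip": 0},{"rot": [0,0,0],"slide": [0,0,-0.002],"grip": 0},{"rot": [0,0,0],"slide": [0,0,-0.002],"grip": 0},{"rot": [0,0,0],"slide": [0,0,-0.002],"grip": 0},{"rot": [0,0,0],"slide": [0,0,-0.002],"grip": 0},{"rot": [0,0,0],"slide": [0,0,0],"grip": 0},{"rot": [0,0,0],"slide": [0,0,0],"grip": 0}]'

```text
time: 23.3
ee_pos: [0.4721, 0.0038, 0.0315]
eef_rot: [0.21, 0.978, 0.0, 0.0]
ft_force: [-2.4, 0.5, 7.4]
width: 0.0008
grip_force: 3.6
```

```bash
python3 -c "from h import *;force()"
```

```text
[-2.51 -0.02  7.09  0.05  0.53 -0.02] [0.4721 0.0038 0.0315] 23.45
```

>>> arm_command --steps '[{"rot": [0,0,0],"slide": [0,0,0.01],"grip": 0},{"rot": [0,0,0],"slide": [0,0,0.02],"grip": 0},{"rot": [0,0,0],"slide": [0,0,0.03],"grip": 0},{"rot": [0,0,0],"slide": [0,0,0.04],"grip": 0},{"rot": [0,0,0],"slide": [0,0.03,0.03],"grip": 0},{"rot": [0,0,0],"slide": [0,0.05,0],"grip": 0},{"rot": [0,0,0],"slide": [0,0.05,0],"grip": 0},{"rot": [0,0,0],"slide": [0,0.02,0],"grip": 0}]'

```text
time: 24.45
ee_pos: [0.4714, 0.1565, 0.1614]
eef_rot: [0.209, 0.978, 0.0, -0.0]
ft_force: [-0.3, -0.4, -0.3]
width: 0.0006
grip_force: 0.0
```

Run:
```python
from h import *
p=eyes.camera('scene');old=cv2.imread('pics/scene1.png')[:,:,::-1]
for n,(u,v) in zip(('damper','lamp','fan'),[(493,222),(369,211),(250,216)]):
    for a in (old,p['pixels']):
        g=a[v-18:v+18,u-18:u+18].max(2);t=60 if n!='damper' else 115
        k,l,s,ce=cv2.connectedComponentsWithStats((g<t).astype(np.uint8));i=l[20,18]
        print(n,s[i],ce[i].round(1))
t=eyes.camera('top')
for n in ('damper_box','fan_box','lamp_box'):
    for q in (p,t): print(n,[(np.round(r['bbox']),round(r['conf'],2)) for r in eyes.look_for(n,q)[:3]])
print(sensors.read_state()['ee_pos'])
```

```text
damper [ 10  13  14  15 160] [17.3 20.5]
damper [   0    0   36   36 1104] [15.2 19.1]
lamp [  7   9  22  21 344] [17.6 18. ]
lamp [  7  12  22  18 322] [17.3 20.6]
fan [ 10   9  17  19 256] [18.  18.3]
fan [ 10  12  17  16 206] [18.2 19.7]
damper_box [(array([465., 258., 502., 295.]), 0.91), (array([472., 214., 508., 258.]), 0.73)]
damper_box [(array([158., 206., 189., 234.]), 0.92), (array([387., 241., 406., 255.]), 0.38)]
fan_box [(array([236., 208., 270., 247.]), 0.92)]
fan_box [(array([378., 229., 416., 264.]), 0.78)]
lamp_box [(array([352., 205., 383., 242.]), 0.84), (array([343., 166., 374., 206.]), 0.6)]
lamp_box [(array([276., 302., 311., 337.]), 0.94), (array([266., 256., 299., 284.]), 0.93)]
[0.47224737 0.15229593 0.16134783]
```

Lamp and fan caps now sit 3 px (10 mm) lower, the damper was seen in earlier, and the boxes haven't moved. Handing in.

```bash
python3 -c "from h import *;print(order.close_job())"
```

```text
the job is handed in; nothing more can be done
None
```

I pressed damper, fan and lamp in that order, each to its stop at 6 to 7 N; the images show all three down and the boxes where they stood (the spanner, brush, can and square were not re-checked), and I handed the job in at about 25 s.

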